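# Index the specimen table of a spark spectrometer by one hole

## Robot

A 7-joint arm with a two-finger parallel gripper is mounted at the origin on the work surface. World frame = base frame: x ahead of the robot, y to its left, z up, the work surface at z = 0. Lengths are in mm, angles in rad, forces in N, time in s.
With the tool pointing down it reaches from about 425 to 875 mm from the base axis. Payload 4.7 kg.
Tool frame: the origin (TCP) lies on the centre line of the jaws, within the pads' length; the fingertips stand 14 mm ahead of it and the grasp point (between the pads) lies 5 mm behind it; z points along the fingers, x is the direction in which the jaws open and shut, and the axes are right-handed (so a half turn about z gives the same grasp; the last joint's range is limited). The gripper opens to 87 mm and grips with 3 to 60 N. Pads are 19 mm wide; open, the fingers measure 117 mm over their backs; the gripper's body (75 mm by 190 mm) begins 51 mm behind the grasp point.
Start: joints at [1.117, 0.321, -0.07, 1.45, 0.023, 1.371, -0.057], TCP at [293.085, -580.194, 236.587] pointing down, gripper open.
Joint ranges: [-2.86, 2.86], [-0.3, 2.09], [-1.38, 1.24], [0.06, 2.45], [-1.56, 4.7], [0.09, 2.05], [-2.69, 2.69]. Speed limits (rad/s): [2.57, 2.57, 3.14, 3.14, 3.14, 3.14, 3.14].

## Interface

Orientations are given as a 3x3 rotation matrix whose columns are the frame's x, y, z axes.
In Python, from plant import readout, optics, job gives the robot as it stands.
- The arm moves only by the tool carry_out, never from a script. Its argument "steps" is a list of rows, each an object of numbers: "tx", "ty", "tz": the shift along the tool's x, y, z each as a share of 0.2 m, from -1 to 1; "wx", "wy", "wz": the turn, a rotation vector about the tool's x, y, z each as a share of 45 degrees, from -1 to 1; "claw": the gripper's target within -1 to 1 (shut at 1, half-way at 0, fully open at -1). In form: [{"tx": .., "ty": .., "tz": .., "wx": .., "wy": .., "wz": .., "claw": ..}, ...]. A call has 1 to 20 rows; each row is the pose to reach, as a shift and turn from the pose measured when the call began, along the tool's axes at that moment; what a row does not reach only later rows make up. A row lasts 1/12 s, in which the tool goes at most 41.7 mm and 7.16 degrees, less where a joint would pass 70% of its speed; a pose out of reach is approached as far as the arm can. A call with a number of a shift or a turn outside -1 to 1 is refused whole. A call with a gripper value outside its range is refused whole. The fingers move at their own pace and stop on an object; the grip force is fixed at half the most. Time passes only in rows, so rows that repeat a pose let the fingers close. It gives the time, the measured TCP pose, the force and the opening at its end, in the units of the state.
- readout.read_state(): the state, without advancing time (a new reading comes with each control period).
- optics.read_camera(name): name is "scene" or "top" or "wrist"; returns a dict with "color" (384x512x3 uint8, blue, green, red), "mtx" (3x3 intrinsics, pixels), "R" (3x3) and "t" (3): a world point X has camera coordinates R X + t. Camera axes: x right, y down, z forward; pixel columns grow to the right and rows downward; lengths in mm; the calibration is good to about 2 mm. The wrist camera is an equidistant fisheye: a pixel r from the principal point sees the ray r / f radians off the axis. A picture is of the moment at which its call begins. There is no depth.
- job.close_job(): hands the job in, once; it reports no verdict.
The state is a dict: "t": time; "joints": joint angles; "qvel": joint speeds; "joint_torque": joint torques, N m; "tcp_pos": TCP position; "tool_rot": TCP orientation; "contact_force": force on the tool from outside, world axes, zero at the start; "moment": the same for the moment, N m; "opening": finger opening in mm.
Only numpy, scipy, OpenCV 4.12 (cv2) and the standard library are available. Lean on these libraries where they do the work, as an engineer would, in place of code of your own. Each camera call takes 0.05 s, during which the arm holds its last target. There are 200 camera calls.

## Task

Bring the next specimen under the electrode: with the fingertips press the indexing plunger in, push the round table anticlockwise (seen from above) to the very next hole of its ring, and let the plunger spring fully out there so that the table is locked again. Go one hole only and never back, keep the arm and the body of the gripper off the fixture, and pick nothing up: the specimens stay standing in their nests and everything lying around stays where it is. Finish with the hand clear of everything.

Things in the scene. Friction and masses are not known exactly. Their poses are not given: they have to be found in the camera images.
- index_base: Fixed fixture: white round foot 276 mm across; steel ring 98 to 130 mm from the axis, top 54 mm above the bench, with six 14 mm wide holes 60 degrees apart; stand with electrode, 132 mm high, outside the ring at 240 degrees. Origin: on the table's axis at bench height, z up, x towards the hole where the locking pin starts; angles anticlockwise from above.
- carrier (a joint): Angle (rad) of the aluminium round table, 184 mm across, face 60 mm above the bench: 0 at the start (locked), grows anticlockwise from above; next hole at 1.047. Play 0.02 when locked; friction 0.12 N m, stays where left. Off a hole with the plunger let go, the pin rides under the ring (plunger about 11 mm in) and springs out by itself in the next hole, stopping the table dead.
- plunger (a joint): How far the plunger is pressed in (down), m: 0 = fully out, pin in a hole; the pin comes free at 0.011; stop at 0.014. Spring: about 4 N at the start of travel, 8 N at the stop.
- plunger_top (a point): Centre of the top of the plunger's flat round black head, 30 mm across, the only black button on the round table, 72 mm from its axis, 28 mm above its face when out (88 mm above the bench). It rides round with the table and goes straight down when pressed. Its steel locking pin shows in the ring's hole just outside it.
- post_top (a point): Top centre of the upright steel push post, 15 mm across, fixed on the round table 72 mm from its axis, 118 mm above the bench (30 mm above the plunger's head), 31 mm centre to centre anticlockwise of the plunger, so just ahead of it in the turning direction: a fingertip pressing the plunger bears on this post to push the table round.
- nest0 (a point): Centre of the nest (three 10 mm pins) on the round table's face that holds specimen0, 66 mm from the axis, 120 degrees anticlockwise of the plunger.
- nest1 (a point): The same for specimen1, 180 degrees from the plunger.
- nest2 (a point): The same for specimen2, 240 degrees from the plunger, under the electrode at the start.
- specimen0: Loose mushroom-shaped dark iron specimen, foot 32 mm across and 9 mm thick, stem 14 mm across, 34 mm high, about 75 g, standing foot down in nest0; origin at the centre of its underside, z up along the stem.
- specimen1: Loose mushroom-shaped dark iron specimen, foot 32 mm across and 9 mm thick, stem 14 mm across, 34 mm high, about 75 g, standing foot down in nest1; origin at the centre of its underside, z up along the stem.
- specimen2: Loose mushroom-shaped dark iron specimen, foot 32 mm across and 9 mm thick, stem 14 mm across, 34 mm high, about 75 g, standing foot down in nest2; origin at the centre of its underside, z up along the stem.
- sample_case: Loose dark red closed case, 110 x 70 x 38 mm, on the bench beside the fixture (bystander); origin under its centre.
- standard: Loose steel cylinder, 40 mm across, 32 mm high, on the bench beside the fixture (bystander); origin under its centre.
- brush: Loose bench brush, about 180 mm long, lying on the bench beside the fixture (bystander); origin under its middle.

How it is judged:
By the outcome, as a careful person would: the job done as asked, in the order asked, and still so for the second after the job is handed in, with the robot touching nothing.
It also fails if it takes over 42 s, if anything falls off the work surface, if the arm or the gripper's body presses on something with over 40 N, if the wrist force passes 120 N, or if a joint passes its speed limit or range.

## Working session

There is one attempt and no reset: what is moved stays moved. The work goes in short steps, Python scripts to look and compute and a tool call to move; the robot and the scene stay as the last step left them, time stands still between calls to the robot, and variables do not carry over. Pictures are saved under pics/ and viewed, about 8 in all and at most 12, crops included, and the job is handed in when it is done.

Besides the shell and the picture viewer there is one more tool, called after ">>>" as a command line: name --argument value ..., lists and objects as JSON in quotes. carry_out: Moves the arm, as the interface text tells. Shift numbers are shares of 0.2 m and turn numbers shares of 45 degrees, none past 1 either way. Its arguments: {"type":"object","properties":{"steps":{"type":"array"}},"required":["steps"]}

```bash
mkdir -p pics; python3 - <<'E'
from plant import readout, optics
import cv2,numpy as np
s=readout.read_state();print(s['t'],s['tcp_pos'],np.round(s['tool_rot'],3).tolist(),s['opening'])
ims=[]
for n in('scene','top'):
    c=optics.read_camera(n);cv2.imwrite(f'pics/{n}0.png',c['color']);np.savez(f'{n}.npz',**c)
    print(n,np.round(c['mtx'],1).tolist(),np.round(c['R'],3).tolist(),np.round(c['t'],1))
E
```

```text
0.0 [ 292.79582495 -579.72206836  235.46486947] [[0.451, -0.893, -0.001], [-0.893, -0.451, 0.002], [-0.002, 0.0, -1.0]] 86.88283951660229
scene [[494.2, 0.0, 252.4], [0.0, 494.2, 192.5], [0.0, 0.0, 1.0]] [[0.454, 0.891, 0.019], [0.638, -0.31, -0.705], [-0.622, 0.332, -0.709]] [-339.6 -285.4 1484.4]
top [[436.5, 0.0, 252.6], [0.0, 436.5, 198.2], [0.0, 0.0, 1.0]] [[0.02, -1.0, -0.009], [-0.997, -0.019, -0.077], [0.077, 0.01, -0.997]] [  62.1  608.3 1262. ]
```

View pics/top0.png

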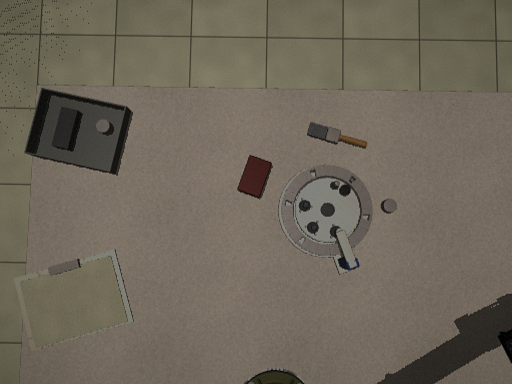

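View pics/scene0.png

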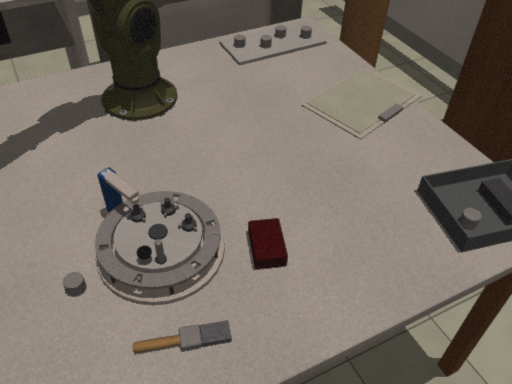

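```bash
cat > h.py <<'E'
import numpy as np,cv2
def ray(c,u,v,z):
    R,t,K=c['R'],c['t'],c['mtx']
    d=R.T@np.linalg.inv(K)@np.array([u,v,1.]);o=-R.T@t
    return o+d*(z-o[2])/d[2]
def proj(c,X):
    p=c['R']@np.asarray(X,float)+c['t'];p=c['mtx']@p;return p[:2]/p[2]
E
python3 - <<'E'
import cv2,numpy as np
a=cv2.imread('pics/top0.png')[160:276,268:384]; b=cv2.imread('pics/scene0.png')[160:310,80:240]
a=cv2.resize(a,(400,400),interpolation=cv2.INTER_CUBIC);b=cv2.resize(b,None,fx=2.5,fy=2.5,interpolation=cv2.INTER_CUBIC)
o=np.zeros((400,800,3),np.uint8);o[:,:400]=a;o[:375,400:800]=b
cv2.imwrite('pics/crop0.png',np.clip(o*1.5,0,255).astype(np.uint8))
E
```

```text
(no output)
```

View pics/crop0.png

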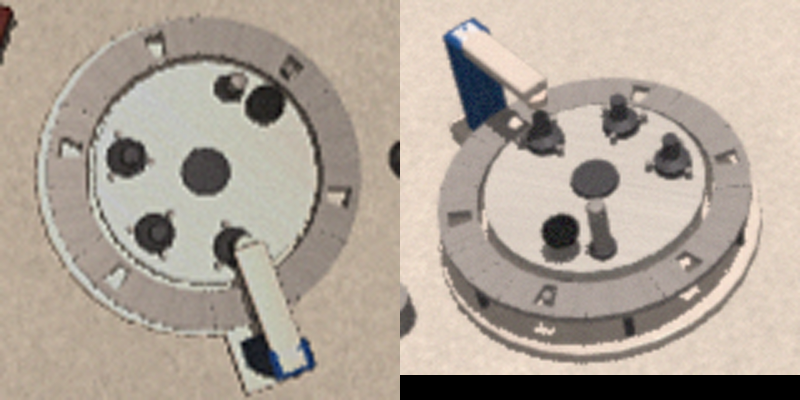

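```bash
python3 - <<'E'
import numpy as np
from h import *
T=dict(np.load('top.npz'));S=dict(np.load('scene.npz'))
tp=lambda a,b:(268+(a+.5)/3.448-.5,160+(b+.5)/3.448-.5); sp=lambda a,b:(80+(a-400+.5)/2.5-.5,160+(b+.5)/2.5-.5)
for n,a,b,z in(('disk',(206,172),(595,186),60),('hub',(206,171),(595,179),64),('btn',(265,104),(561,231),88),('post',(239,79),(598,207),118)):
    print(n,ray(T,*tp(*a),z)[:2].round(1),ray(S,*sp(*b),z)[:2].round(1))
H=np.array([ray(T,*tp(*p),54)[:2] for p in((290,68),(155,44),(71,148),(117,277),(339,196))])
# LSQ centre, r, angle with 114 radius
from scipy.optimize import least_squares
k=np.array([0,1,2,3,5])*np.pi/3
f=lambda x:(x[:2]+x[2]*np.c_[np.cos(x[3]+k),np.sin(x[3]+k)]-H).ravel()
r=least_squares(f,[H[:,0].mean(),H[:,1].mean(),114,-.8]);print(r.x,np.degrees(r.x[3]),r.fun.round(1))
# button mask centroid in both
for c,(u,v) in((T,tp(265,104)),(S,sp(561,231))):
    im=c['color'].max(2).astype(int);u,v=int(u),int(v);w=im[v-6:v+8,u-7:u+9]
    ys,xs=np.nonzero(w<28);print(len(xs),ray(c,xs.mean()+u-7,ys.mean()+v-6,88)[:2].round(1))
E
```

```text
disk [ 575.9 -140.4] [ 582.6 -139. ]
hub [ 576.5 -139.7] [ 578.8 -137.2]
btn [ 630.5 -183.3] [ 638.2 -182.8]
post [ 647.  -156.6] [ 652.7 -154. ]
[ 576.33134514 -139.71376933  113.33045448   -0.67877981] -38.891218356738165 [ 0.  -0.1 -0.6 -0.9 -0.2  1.2  0.3 -0.2  0.4 -0.1]
56 [ 632.8 -184.9]
99 [ 639.  -183.8]
```

```bash
cat >> h.py <<'E'
from scipy.spatial.transform import Rotation as Ro
def Rd(yaw):
    c,s=np.cos(np.radians(yaw)),np.sin(np.radians(yaw));return np.array([[c,s,0],[s,-c,0],[0,0,-1.]])
A=np.array([577.5,-139.]);A0=-38.9
def at(th,lead,tipz):
    "pose: table angle th deg, tip centre lead mm from button towards post"
    a=np.radians(A0+th);c=np.radians(A0+th+12.43+90)
    p=A+72*np.array([np.cos(a),np.sin(a)])+lead*np.array([np.cos(c),np.sin(c)])
    return np.r_[p,tipz+14],A0+th+12.43+90-180
def rows(targets,claw=1):
    from plant import readout
    s=readout.read_state();R=s['tool_rot'];U,_,V=np.linalg.svd(R);R=U@V
    print('t',round(s['t'],2),'tcp',s['tcp_pos'].round(1) if hasattr(s['tcp_pos'],'round') else s['tcp_pos'],'F',np.round(s['contact_force'],1),'joints',np.round(s['joints'],2))
    for p,y in targets:
        d=R.T@(p-np.array(s['tcp_pos']))/200;w=Ro.from_matrix(R.T@Rd(y)).as_rotvec()/np.pi*4
        print('{"tx":%.4f,"ty":%.4f,"tz":%.4f,"wx":%.3f,"wy":%.3f,"wz":%.3f,"claw":%g},'%(*d,*w,claw),p.round(1),round(y,1))
E
python3 - <<'E'
from h import *
p,y=at(0,6.5,140);p0=p.copy();p0[:]=[480,-360,200]
rows([(p0,-95),(p,y)])
E
```

```text
t 0.1 tcp [ 292.8 -579.8  235.6] F [-0.6 -0.4  1.2] joints [ 1.12  0.32 -0.07  1.45  0.02  1.37 -0.06]
{"tx":-0.5585,"ty":-1.3308,"tz":0.1787,"wx":0.001,"wy":0.002,"wz":0.707,"claw":1}, [ 480. -360.  200.] -95
{"tx":-1.0160,"ty":-2.4384,"tz":0.4095,"wx":0.001,"wy":0.002,"wz":1.184,"claw":1}, [ 636.4 -178.4  154. ] -116.5
```

>>> carry_out --steps '[{"tx":-0.1,"ty":-0.2,"tz":0,"wz":0.12,"claw":1},{"tx":-0.2,"ty":-0.4,"tz":0.05,"wz":0.25,"claw":1},{"tx":-0.3,"ty":-0.6,"tz":0.05,"wz":0.4,"claw":1},{"tx":-0.35,"ty":-0.8,"tz":0.05,"wz":0.52,"claw":1},{"tx":-0.4,"ty":-1.0,"tz":0.05,"wz":0.65,"claw":1},{"tx":-0.42,"ty":-1.0,"tz":0.05,"wz":0.8,"claw":1},{"tx":-0.42,"ty":-1.0,"tz":0.05,"wz":0.8,"claw":1},{"tx":-0.42,"ty":-1.0,"tz":0.05,"wz":0.8,"claw":1}]'

```text
invalid input
```

```bash
python3 - <<'E'
from h import *
rows([at(0,6.5,140)])
E
```

```text
t 0.1 tcp [ 292.8 -579.8  235.6] F [-0.6 -0.4  1.2] joints [ 1.12  0.32 -0.07  1.45  0.02  1.37 -0.06]
{"tx":-1.0160,"ty":-2.4384,"tz":0.4095,"wx":0.001,"wy":0.002,"wz":1.184,"claw":1}, [ 636.4 -178.4  154. ] -116.5
```

Probably every key is required; adding wx, wy.

>>> carry_out --steps '[{"tx":-0.1,"ty":-0.2,"tz":0.0,"wx":0,"wy":0,"wz":0.12,"claw":1},{"tx":-0.2,"ty":-0.4,"tz":0.05,"wx":0,"wy":0,"wz":0.25,"claw":1},{"tx":-0.3,"ty":-0.6,"tz":0.05,"wx":0,"wy":0,"wz":0.4,"claw":1},{"tx":-0.35,"ty":-0.8,"tz":0.05,"wx":0,"wy":0,"wz":0.52,"claw":1},{"tx":-0.4,"ty":-1.0,"tz":0.05,"wx":0,"wy":0,"wz":0.65,"claw":1},{"tx":-0.42,"ty":-1.0,"tz":0.05,"wx":0,"wy":0,"wz":0.8,"claw":1},{"tx":-0.42,"ty":-1.0,"tz":0.05,"wx":0,"wy":0,"wz":0.8,"claw":1},{"tx":-0.42,"ty":-1.0,"tz":0.05,"wx":0,"wy":0,"wz":0.8,"claw":1}]'

```text
t: 0.77
tcp_pos: [433.8, -413.8, 225.3]
tool_rot: [[-0.156, -0.988, -0.002], [-0.988, 0.156, 0.002], [-0.001, 0.002, -1.0]]
contact_force: [-0.3, 0.2, -0.0]
opening: 41.3
```

```bash
python3 - <<'E'
from h import *
rows([at(0,6.5,140)])
E
```

```text
t 0.77 tcp [ 433.8 -413.8  225.3] F [-0.3  0.2 -0. ] joints [ 0.82  0.23 -0.13  1.59  0.03  1.33 -1.03]
{"tx":-1.3199,"ty":-0.8183,"tz":0.3564,"wx":0.003,"wy":0.001,"wz":0.389,"claw":1}, [ 636.4 -178.4  154. ] -116.5
```

>>> carry_out --steps '[{"tx":-0.15,"ty":-0.1,"tz":0.0,"wx":0,"wy":0,"wz":0.05,"claw":1},{"tx":-0.35,"ty":-0.2,"tz":0.0,"wx":0,"wy":0,"wz":0.15,"claw":1},{"tx":-0.52,"ty":-0.3,"tz":0.0,"wx":0,"wy":0,"wz":0.25,"claw":1},{"tx":-0.7,"ty":-0.4,"tz":0.0,"wx":0,"wy":0,"wz":0.35,"claw":1},{"tx":-0.85,"ty":-0.55,"tz":0.0,"wx":0,"wy":0,"wz":0.389,"claw":1},{"tx":-1.0,"ty":-0.7,"tz":0.0,"wx":0,"wy":0,"wz":0.389,"claw":1},{"tx":-1.0,"ty":-0.8,"tz":0.0,"wx":0,"wy":0,"wz":0.389,"claw":1},{"tx":-1.0,"ty":-0.8,"tz":0.0,"wx":0,"wy":0,"wz":0.389,"claw":1},{"tx":-1.0,"ty":-0.8,"tz":0.0,"wx":0,"wy":0,"wz":0.389,"claw":1}]'

```text
t: 1.52
tcp_pos: [622.5, -243.1, 224.0]
tool_rot: [[-0.446, -0.895, -0.004], [-0.895, 0.446, 0.001], [0.001, 0.004, -1.0]]
contact_force: [-1.0, 0.0, -0.2]
opening: 0.6
```

```bash
python3 - <<'E'
from h import *
rows([at(0,6.5,140)])
E
```

```text
t 1.52 tcp [ 622.5 -243.1  224. ] F [-1.   0.  -0.2] joints [ 0.5   0.38 -0.23  1.41  0.08  1.37 -1.76]
{"tx":-0.3211,"ty":0.0803,"tz":0.3499,"wx":0.005,"wy":-0.001,"wz":-0.000,"claw":1}, [ 636.4 -178.4  154. ] -116.5
```

>>> carry_out --steps '[{"tx":-0.15,"ty":0.04,"tz":0.15,"wx":0.003,"wy":0,"wz":0,"claw":1},{"tx":-0.28,"ty":0.08,"tz":0.3,"wx":0.005,"wy":0,"wz":0,"claw":1},{"tx":-0.321,"ty":0.08,"tz":0.35,"wx":0.005,"wy":0,"wz":0,"claw":1},{"tx":-0.321,"ty":0.08,"tz":0.35,"wx":0.005,"wy":0,"wz":0,"claw":1},{"tx":-0.321,"ty":0.08,"tz":0.35,"wx":0.005,"wy":0,"wz":0,"claw":1}]'

```text
t: 1.93
tcp_pos: [635.2, -180.9, 153.9]
tool_rot: [[-0.447, -0.894, -0.002], [-0.894, 0.447, -0.002], [0.003, 0.001, -1.0]]
contact_force: [-0.2, -0.3, 1.5]
opening: 0.4
```

```bash
python3 - <<'E'
from h import *
from plant import optics,readout
rows([at(0,6.5,140),at(0,6.5,90)])
c=optics.read_camera('wrist');s=optics.read_camera('scene');w=c['color'];np.savez('w1.npz',**c)
print(c['mtx'],c['R'].round(3).tolist(),c['t'])
b=cv2.resize(s['color'][130:310,60:260],None,fx=2,fy=2)
o=np.zeros((400,920,3),np.uint8);o[:384,:512]=w;o[:360,512:912]=b
def eq(c,X):
    p=c['R']@np.asarray(X,float)+c['t'];r=np.hypot(p[0],p[1]);th=np.arctan2(r,p[2]);return c['mtx'][:2,2]+c['mtx'][0,0]*th*p[:2]/r
a=np.radians(A0);q=np.radians(A0+24.86)
print('btn',eq(c,[*(A+72*np.array([np.cos(a),np.sin(a)])),88]),'post',eq(c,[*(A+72*np.array([np.cos(q),np.sin(q)])),118]),'hub',eq(c,[*A,62]))
cv2.imwrite('pics/w1.png',cv2.resize(o,(800,348)))
E
```

```text
t 1.93 tcp [ 635.2 -180.9  153.9] F [-0.2 -0.3  1.5] joints [ 0.43  0.4  -0.25  1.52  0.11  1.23 -1.87]
{"tx":-0.0143,"ty":-0.0000,"tz":-0.0008,"wx":0.001,"wy":-0.004,"wz":-0.002,"claw":1}, [ 636.4 -178.4  154. ] -116.5
{"tx":-0.0150,"ty":-0.0003,"tz":0.2492,"wx":0.001,"wy":-0.004,"wz":-0.002,"claw":1}, [ 636.4 -178.4  104. ] -116.5
[[297.31863964   0.         251.33460216]
 [  0.         297.31863964 195.21940119]
 [  0.           0.           1.        ]] [[-0.447, -0.895, 0.004], [-0.855, 0.428, 0.291], [-0.262, 0.127, -0.957]] [120.65367762 610.43172733 500.62291015]
btn [254.81060947 215.2150439 ] post [209.45792461 230.96827371] hub [237.653424   275.10275669]
```

View pics/w1.png

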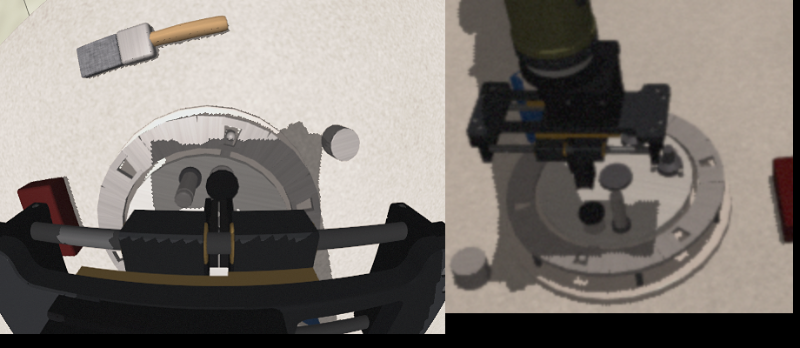

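>>> carry_out --steps '[{"tx":-0.015,"ty":0,"tz":0.05,"wx":0.001,"wy":-0.004,"wz":0,"claw":1},{"tx":-0.015,"ty":0,"tz":0.13,"wx":0.001,"wy":-0.004,"wz":0,"claw":1},{"tx":-0.015,"ty":0,"tz":0.2,"wx":0.001,"wy":-0.004,"wz":0,"claw":1},{"tx":-0.015,"ty":0,"tz":0.23,"wx":0.001,"wy":-0.004,"wz":0,"claw":1},{"tx":-0.015,"ty":0,"tz":0.235,"wx":0.001,"wy":-0.004,"wz":0,"claw":1},{"tx":-0.015,"ty":0,"tz":0.235,"wx":0.001,"wy":-0.004,"wz":0,"claw":1}]'

```text
t: 2.53
tcp_pos: [637.5, -180.1, 108.3]
tool_rot: [[-0.45, -0.893, 0.003], [-0.893, 0.45, -0.001], [-0.001, -0.003, -1.0]]
contact_force: [-0.7, -0.6, 0.4]
opening: 0.5
```

```bash
python3 - <<'E'
from h import *
rows([at(0,6.5,90),at(0,6.5,82),at(0,6.5,77),at(0,6.5,75),at(0,6.5,74)])
E
```

```text
t 2.53 tcp [ 637.5 -180.1  108.3] F [-0.7 -0.6  0.4] joints [ 0.43  0.44 -0.25  1.56  0.12  1.15 -1.88]
{"tx":-0.0052,"ty":0.0084,"tz":0.0213,"wx":-0.003,"wy":0.001,"wz":-0.006,"claw":1}, [ 636.4 -178.4  104. ] -116.5
{"tx":-0.0052,"ty":0.0085,"tz":0.0613,"wx":-0.003,"wy":0.001,"wz":-0.006,"claw":1}, [ 636.4 -178.4   96. ] -116.5
{"tx":-0.0052,"ty":0.0086,"tz":0.0863,"wx":-0.003,"wy":0.001,"wz":-0.006,"claw":1}, [ 636.4 -178.4   91. ] -116.5
{"tx":-0.0052,"ty":0.0086,"tz":0.0963,"wx":-0.003,"wy":0.001,"wz":-0.006,"claw":1}, [ 636.4 -178.4   89. ] -116.5
{"tx":-0.0052,"ty":0.0086,"tz":0.1013,"wx":-0.003,"wy":0.001,"wz":-0.006,"claw":1}, [ 636.4 -178.4   88. ] -116.5
```

>>> carry_out --steps '[{"tx":-0.005,"ty":0.008,"tz":0.03,"wx":-0.003,"wy":0,"wz":0,"claw":1},{"tx":-0.005,"ty":0.008,"tz":0.05,"wx":-0.003,"wy":0,"wz":0,"claw":1},{"tx":-0.005,"ty":0.008,"tz":0.07,"wx":-0.003,"wy":0,"wz":0,"claw":1},{"tx":-0.005,"ty":0.008,"tz":0.085,"wx":-0.003,"wy":0,"wz":0,"claw":1},{"tx":-0.005,"ty":0.008,"tz":0.093,"wx":-0.003,"wy":0,"wz":0,"claw":1},{"tx":-0.005,"ty":0.008,"tz":0.093,"wx":-0.003,"wy":0,"wz":0,"claw":1},{"tx":-0.005,"ty":0.008,"tz":0.093,"wx":-0.003,"wy":0,"wz":0,"claw":1}]'

```text
t: 3.12
tcp_pos: [637.6, -178.8, 91.5]
tool_rot: [[-0.45, -0.893, 0.003], [-0.893, 0.45, -0.001], [-0.001, -0.003, -1.0]]
contact_force: [-0.8, 0.1, 6.9]
opening: 0.6
```

```bash
python3 - <<'E'
from h import *
rows([at(0,6.5,75),at(0,6.5,74),at(0,6.5,73)])
from plant import optics
c=optics.read_camera('scene');cv2.imwrite('pics/s2.png',cv2.resize(c['color'][150:300,60:260],None,fx=4,fy=4,interpolation=cv2.INTER_CUBIC))
E
```

```text
t 3.12 tcp [ 637.6 -178.8   91.5] F [-0.8  0.1  6.9] joints [ 0.42  0.46 -0.25  1.58  0.12  1.12 -1.89]
{"tx":0.0011,"ty":0.0062,"tz":0.0126,"wx":-0.004,"wy":0.001,"wz":-0.005,"claw":1}, [ 636.4 -178.4   89. ] -116.5
{"tx":0.0011,"ty":0.0063,"tz":0.0176,"wx":-0.004,"wy":0.001,"wz":-0.005,"claw":1}, [ 636.4 -178.4   88. ] -116.5
{"tx":0.0011,"ty":0.0063,"tz":0.0226,"wx":-0.004,"wy":0.001,"wz":-0.005,"claw":1}, [ 636.4 -178.4   87. ] -116.5
```

View pics/s2.png

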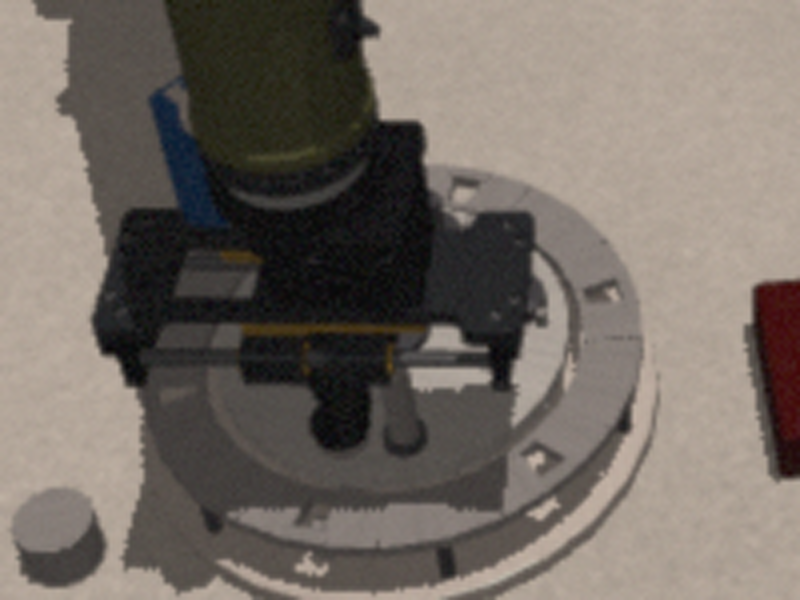

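```bash
python3 - <<'E'
from h import *
rows([at(t,6.5,74.7) for t in (0,0,0,1,2,3.5,5,6.5,8,9.5,11,12.5,14,15.5,17,18,18)])
E
```

```text
t 3.17 tcp [ 637.6 -178.8   91.6] F [-1.2  1.   7.7] joints [ 0.42  0.46 -0.25  1.58  0.12  1.12 -1.89]
{"tx":0.0011,"ty":0.0061,"tz":0.0145,"wx":-0.004,"wy":0.001,"wz":-0.005,"claw":1}, [ 636.4 -178.4   88.7] -116.5
{"tx":0.0011,"ty":0.0061,"tz":0.0145,"wx":-0.004,"wy":0.001,"wz":-0.005,"claw":1}, [ 636.4 -178.4   88.7] -116.5
{"tx":0.0011,"ty":0.0061,"tz":0.0145,"wx":-0.004,"wy":0.001,"wz":-0.005,"claw":1}, [ 636.4 -178.4   88.7] -116.5
{"tx":-0.0051,"ty":0.0054,"tz":0.0145,"wx":-0.004,"wy":0.001,"wz":-0.028,"claw":1}, [ 637.1 -177.4   88.7] -115.5
{"tx":-0.0112,"ty":0.0048,"tz":0.0145,"wx":-0.004,"wy":0.001,"wz":-0.050,"claw":1}, [ 637.8 -176.3   88.7] -114.5
{"tx":-0.0205,"ty":0.0041,"tz":0.0145,"wx":-0.004,"wy":0.001,"wz":-0.083,"claw":1}, [ 638.7 -174.7   88.7] -113.0
{"tx":-0.0298,"ty":0.0036,"tz":0.0145,"wx":-0.004,"wy":0.001,"wz":-0.117,"claw":1}, [ 639.6 -173.1   88.7] -111.5
{"tx":-0.0390,"ty":0.0034,"tz":0.0145,"wx":-0.004,"wy":0.001,"wz":-0.150,"claw":1}, [ 640.5 -171.5   88.7] -110.0
{"tx":-0.0483,"ty":0.0035,"tz":0.0145,"wx":-0.004,"wy":0.001,"wz":-0.183,"claw":1}, [ 6
[... 235 characters left out ...]
66.4   88.7] -105.5
{"tx":-0.0761,"ty":0.0050,"tz":0.0146,"wx":-0.004,"wy":0.001,"wz":-0.283,"claw":1}, [ 643.6 -164.7   88.7] -104.0
{"tx":-0.0853,"ty":0.0060,"tz":0.0146,"wx":-0.004,"wy":0.001,"wz":-0.317,"claw":1}, [ 644.2 -163.    88.7] -102.5
{"tx":-0.0945,"ty":0.0073,"tz":0.0146,"wx":-0.004,"wy":0.001,"wz":-0.350,"claw":1}, [ 644.8 -161.2   88.7] -101.0
{"tx":-0.1037,"ty":0.0088,"tz":0.0146,"wx":-0.004,"wy":0.000,"wz":-0.383,"claw":1}, [ 645.4 -159.4   88.7] -99.5
{"tx":-0.1098,"ty":0.0099,"tz":0.0146,"wx":-0.004,"wy":0.000,"wz":-0.405,"claw":1}, [ 645.7 -158.3   88.7] -98.5
{"tx":-0.1098,"ty":0.0099,"tz":0.0146,"wx":-0.004,"wy":0.000,"wz":-0.405,"claw":1}, [ 645.7 -158.3   88.7] -98.5
```

>>> carry_out --steps '[{"tx":0,"ty":0.006,"tz":0.012,"wx":-0.004,"wy":0,"wz":0,"claw":1},{"tx":0,"ty":0.006,"tz":0.022,"wx":-0.004,"wy":0,"wz":0,"claw":1},{"tx":0,"ty":0.006,"tz":0.023,"wx":-0.004,"wy":0,"wz":0,"claw":1},{"tx":0,"ty":0.006,"tz":0.023,"wx":-0.004,"wy":0,"wz":0,"claw":1},{"tx":0,"ty":0.006,"tz":0.023,"wx":-0.004,"wy":0,"wz":0,"claw":1}]'

```text
t: 3.58
tcp_pos: [637.6, -178.7, 89.1]
tool_rot: [[-0.45, -0.893, 0.003], [-0.893, 0.45, -0.001], [-0.001, -0.003, -1.0]]
contact_force: [-1.2, -1.1, 7.4]
opening: 0.5
```

```bash
python3 - <<'E'
from h import *
rows([at(t,6.5,73) for t in (0,1,2,3.5,5,6.5,8,9.5,11,12.5,14,15.5,17,18)])
E
```

```text
t 3.58 tcp [ 637.6 -178.7   89.1] F [-1.2 -1.1  7.4] joints [ 0.42  0.46 -0.25  1.58  0.12  1.12 -1.89]
{"tx":0.0012,"ty":0.0062,"tz":0.0104,"wx":-0.004,"wy":0.001,"wz":-0.006,"claw":1}, [ 636.4 -178.4   87. ] -116.5
{"tx":-0.0050,"ty":0.0055,"tz":0.0105,"wx":-0.004,"wy":0.001,"wz":-0.028,"claw":1}, [ 637.1 -177.4   87. ] -115.5
{"tx":-0.0111,"ty":0.0049,"tz":0.0105,"wx":-0.004,"wy":0.001,"wz":-0.050,"claw":1}, [ 637.8 -176.3   87. ] -114.5
{"tx":-0.0204,"ty":0.0042,"tz":0.0105,"wx":-0.004,"wy":0.001,"wz":-0.083,"claw":1}, [ 638.7 -174.7   87. ] -113.0
{"tx":-0.0296,"ty":0.0037,"tz":0.0105,"wx":-0.004,"wy":0.001,"wz":-0.117,"claw":1}, [ 639.6 -173.1   87. ] -111.5
{"tx":-0.0389,"ty":0.0035,"tz":0.0105,"wx":-0.004,"wy":0.001,"wz":-0.150,"claw":1}, [ 640.5 -171.5   87. ] -110.0
{"tx":-0.0482,"ty":0.0035,"tz":0.0105,"wx":-0.004,"wy":0.001,"wz":-0.183,"claw":1}, [ 641.3 -169.8   87. ] -108.5
{"tx":-0.0575,"ty":0.0038,"tz":0.0105,"wx":-0.004,"wy":0.001,"wz":-0.217,"claw":1}, [ 642.1 -168.1   87. ] -107.0
{"tx":-0.0667,"ty":0.0043,"tz":0.0105,"wx":-0.004,"wy":0.001,"wz":-0.250,"claw":1}, [ 642.9 -166.4   87. ] -105.5
{"tx":-0.0760,"ty":0.0051,"tz":0.0105,"wx":-0.004,"wy":0.001,"wz":-0.283,"claw":1}, [ 643.6 -164.7   87. ] -104.0
{"tx":-0.0852,"ty":0.0061,"tz":0.0105,"wx":-0.004,"wy":0.001,"wz":-0.317,"claw":1}, [ 644.2 -163.    87. ] -102.5
{"tx":-0.0944,"ty":0.0074,"tz":0.0105,"wx":-0.004,"wy":0.001,"wz":-0.350,"claw":1}, [ 644.8 -161.2   87. ] -101.0
{"tx":-0.1036,"ty":0.0088,"tz":0.0105,"wx":-0.004,"wy":0.001,"wz":-0.383,"claw":1}, [ 645.4 -159.4   87. ] -99.5
{"tx":-0.1097,"ty":0.0100,"tz":0.0105,"wx":-0.004,"wy":0.001,"wz":-0.406,"claw":1}, [ 645.7 -158.3   87. ] -98.5
```

>>> carry_out --steps '[{"tx":-0.005,"ty":0.006,"tz":0.011,"wx":-0.003,"wy":0,"wz":-0.028,"claw":1},{"tx":-0.011,"ty":0.005,"tz":0.012,"wx":-0.003,"wy":0,"wz":-0.05,"claw":1},{"tx":-0.02,"ty":0.004,"tz":0.012,"wx":-0.003,"wy":0,"wz":-0.083,"claw":1},{"tx":-0.03,"ty":0.004,"tz":0.012,"wx":-0.003,"wy":0,"wz":-0.117,"claw":1},{"tx":-0.039,"ty":0.0035,"tz":0.012,"wx":-0.003,"wy":0,"wz":-0.15,"claw":1},{"tx":-0.048,"ty":0.0035,"tz":0.012,"wx":-0.003,"wy":0,"wz":-0.183,"claw":1},{"tx":-0.0575,"ty":0.004,"tz":0.012,"wx":-0.003,"wy":0,"wz":-0.217,"claw":1},{"tx":-0.067,"ty":0.004,"tz":0.012,"wx":-0.003,"wy":0,"wz":-0.25,"claw":1},{"tx":-0.076,"ty":0.005,"tz":0.012,"wx":-0.003,"wy":0,"wz":-0.283,"claw":1}]'

```text
t: 4.33
tcp_pos: [644.7, -165.6, 88.9]
tool_rot: [[-0.241, -0.971, 0.004], [-0.971, 0.241, -0.002], [0.001, -0.004, -1.0]]
contact_force: [-1.2, -0.9, 8.3]
opening: 0.9
```

```bash
python3 - <<'E'
from h import *
rows([at(t,6.5,73.5) for t in (12.5,14,15.5,17,18.5,20,21.5,23)])
E
```

```text
t 4.33 tcp [ 644.7 -165.6   88.9] F [-1.2 -0.9  8.3] joints [ 0.43  0.47 -0.29  1.57  0.14  1.12 -1.7 ]
{"tx":-0.0029,"ty":0.0064,"tz":0.0069,"wx":-0.005,"wy":-0.001,"wz":0.001,"claw":1}, [ 643.6 -164.7   87.5] -104.0
{"tx":-0.0121,"ty":0.0053,"tz":0.0069,"wx":-0.005,"wy":-0.001,"wz":-0.033,"claw":1}, [ 644.2 -163.    87.5] -102.5
{"tx":-0.0213,"ty":0.0045,"tz":0.0069,"wx":-0.005,"wy":-0.001,"wz":-0.066,"claw":1}, [ 644.8 -161.2   87.5] -101.0
{"tx":-0.0306,"ty":0.0039,"tz":0.0069,"wx":-0.005,"wy":-0.001,"wz":-0.099,"claw":1}, [ 645.4 -159.4   87.5] -99.5
{"tx":-0.0399,"ty":0.0036,"tz":0.0069,"wx":-0.005,"wy":-0.001,"wz":-0.133,"claw":1}, [ 645.9 -157.7   87.5] -98.0
{"tx":-0.0492,"ty":0.0035,"tz":0.0069,"wx":-0.005,"wy":-0.001,"wz":-0.166,"claw":1}, [ 646.4 -155.9   87.5] -96.5
{"tx":-0.0584,"ty":0.0036,"tz":0.0069,"wx":-0.005,"wy":-0.001,"wz":-0.199,"claw":1}, [ 646.8 -154.1   87.5] -95.0
{"tx":-0.0677,"ty":0.0040,"tz":0.0069,"wx":-0.005,"wy":-0.001,"wz":-0.233,"claw":1}, [ 647.1 -152.2   87.5] -93.5
```

>>> carry_out --steps '[{"tx":-0.012,"ty":0.005,"tz":0.007,"wx":-0.004,"wy":0,"wz":-0.033,"claw":1},{"tx":-0.021,"ty":0.005,"tz":0.007,"wx":-0.004,"wy":0,"wz":-0.066,"claw":1},{"tx":-0.031,"ty":0.004,"tz":0.007,"wx":-0.004,"wy":0,"wz":-0.1,"claw":1},{"tx":-0.04,"ty":0.004,"tz":0.007,"wx":-0.004,"wy":0,"wz":-0.133,"claw":1},{"tx":-0.049,"ty":0.004,"tz":0.007,"wx":-0.004,"wy":0,"wz":-0.166,"claw":1},{"tx":-0.058,"ty":0.004,"tz":0.007,"wx":-0.004,"wy":0,"wz":-0.2,"claw":1},{"tx":-0.068,"ty":0.004,"tz":0.007,"wx":-0.004,"wy":0,"wz":-0.233,"claw":1},{"tx":-0.068,"ty":0.004,"tz":0.007,"wx":-0.004,"wy":0,"wz":-0.233,"claw":1}]'

```text
t: 5.0
tcp_pos: [648.6, -152.6, 89.8]
tool_rot: [[-0.059, -0.998, 0.004], [-0.998, 0.059, -0.003], [0.002, -0.004, -1.0]]
contact_force: [-1.1, -0.5, 8.4]
opening: 0.2
```

```bash
python3 - <<'E'
from h import *
rows([at(t,6.5,74) for t in (23,)])
from plant import optics
c=optics.read_camera('scene');w=optics.read_camera('wrist')['color']
o=np.zeros((384,512+288,3),np.uint8);o[:,:512]=w
b=cv2.resize(c['color'][170:310,90:234],None,fx=2,fy=2,interpolation=cv2.INTER_CUBIC);o[:280,512:]=b
cv2.imwrite('pics/s3.png',np.clip(o*1.6,0,255).astype(np.uint8))
E
```

```text
t 5.0 tcp [ 648.6 -152.6   89.8] F [-1.1 -0.5  8.4] joints [ 0.44  0.47 -0.33  1.57  0.17  1.12 -1.55]
{"tx":-0.0015,"ty":0.0076,"tz":0.0088,"wx":-0.005,"wy":-0.003,"wz":0.002,"claw":1}, [ 647.1 -152.2   88. ] -93.5
```

View pics/s3.png

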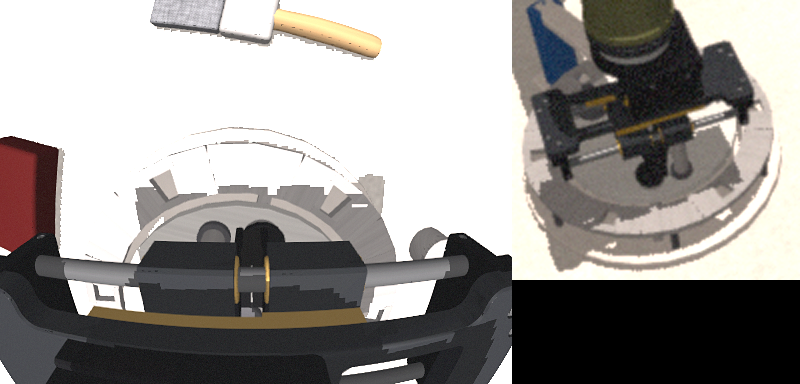

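>>> carry_out --steps '[{"tx":0,"ty":0.006,"tz":-0.03,"wx":-0.004,"wy":0,"wz":0,"claw":1},{"tx":0,"ty":0.006,"tz":-0.06,"wx":-0.004,"wy":0,"wz":0,"claw":1},{"tx":0,"ty":0.006,"tz":-0.09,"wx":-0.004,"wy":0,"wz":0,"claw":1},{"tx":0,"ty":0.006,"tz":-0.09,"wx":-0.004,"wy":0,"wz":0,"claw":1},{"tx":0,"ty":0.006,"tz":-0.09,"wx":-0.004,"wy":0,"wz":0,"claw":1}]'

```text
t: 5.52
tcp_pos: [647.3, -152.5, 108.0]
tool_rot: [[-0.06, -0.998, 0.001], [-0.998, 0.06, -0.002], [0.002, -0.001, -1.0]]
contact_force: [-0.5, 0.1, -1.1]
opening: 0.5
```

```bash
python3 - <<'E'
from h import *
rows([at(t,6.5,94) for t in (23,26,29,32,35,38,41,43,45,47,49,50)])
E
```

```text
t 5.52 tcp [ 647.3 -152.5  108. ] F [-0.5  0.1 -1.1] joints [ 0.44  0.46 -0.33  1.55  0.16  1.16 -1.55]
{"tx":-0.0010,"ty":0.0010,"tz":-0.0002,"wx":-0.002,"wy":-0.003,"wz":0.001,"claw":1}, [ 647.1 -152.2  108. ] -93.5
{"tx":-0.0195,"ty":-0.0008,"tz":-0.0002,"wx":-0.002,"wy":-0.003,"wz":-0.066,"claw":1}, [ 647.7 -148.6  108. ] -90.5
{"tx":-0.0380,"ty":-0.0018,"tz":-0.0003,"wx":-0.001,"wy":-0.003,"wz":-0.133,"claw":1}, [ 648.1 -144.9  108. ] -87.5
{"tx":-0.0566,"ty":-0.0017,"tz":-0.0003,"wx":-0.001,"wy":-0.003,"wz":-0.199,"claw":1}, [ 648.4 -141.2  108. ] -84.5
{"tx":-0.0751,"ty":-0.0007,"tz":-0.0004,"wx":-0.001,"wy":-0.003,"wz":-0.266,"claw":1}, [ 648.4 -137.5  108. ] -81.5
{"tx":-0.0935,"ty":0.0013,"tz":-0.0004,"wx":-0.001,"wy":-0.003,"wz":-0.333,"claw":1}, [ 648.2 -133.8  108. ] -78.5
{"tx":-0.1118,"ty":0.0043,"tz":-0.0004,"wx":-0.001,"wy":-0.003,"wz":-0.399,"claw":1}, [ 647.8 -130.1  108. ] -75.5
{"tx":-0.1240,"ty":0.0068,"tz":-0.0005,"wx":-0.001,"wy":-0.003,"wz":-0.444,"claw":1}, [ 647.5 -127.6  108. ] -73.5
{"tx":-0.1360,"ty":0.0097,"tz":-0.0005,"wx":-0.001,"wy":-0.003,"wz":-0.488,"claw":1}, [ 647.  -125.2  108. ] -71.5
{"tx":-0.1479,"ty":0.0131,"tz":-0.0005,"wx":-0.001,"wy":-0.003,"wz":-0.533,"claw":1}, [ 646.5 -122.8  108. ] -69.5
{"tx":-0.1597,"ty":0.0168,"tz":-0.0006,"wx":-0.001,"wy":-0.003,"wz":-0.577,"claw":1}, [ 645.9 -120.4  108. ] -67.5
{"tx":-0.1655,"ty":0.0189,"tz":-0.0006,"wx":-0.001,"wy":-0.003,"wz":-0.599,"claw":1}, [ 645.6 -119.2  108. ] -66.5
```

>>> carry_out --steps '[{"tx":-0.012,"ty":0,"tz":0,"wx":-0.001,"wy":-0.002,"wz":-0.04,"claw":1},{"tx":-0.025,"ty":-0.001,"tz":0,"wx":-0.001,"wy":-0.002,"wz":-0.088,"claw":1},{"tx":-0.038,"ty":-0.002,"tz":0,"wx":-0.001,"wy":-0.002,"wz":-0.133,"claw":1},{"tx":-0.057,"ty":-0.002,"tz":0,"wx":-0.001,"wy":-0.002,"wz":-0.2,"claw":1},{"tx":-0.075,"ty":-0.001,"tz":0,"wx":-0.001,"wy":-0.002,"wz":-0.266,"claw":1},{"tx":-0.0935,"ty":0.001,"tz":0,"wx":-0.001,"wy":-0.002,"wz":-0.333,"claw":1},{"tx":-0.112,"ty":0.004,"tz":0,"wx":-0.001,"wy":-0.002,"wz":-0.4,"claw":1},{"tx":-0.124,"ty":0.007,"tz":0,"wx":-0.001,"wy":-0.002,"wz":-0.444,"claw":1},{"tx":-0.136,"ty":0.01,"tz":0,"wx":-0.001,"wy":-0.002,"wz":-0.488,"claw":1},{"tx":-0.148,"ty":0.013,"tz":0,"wx":-0.001,"wy":-0.002,"wz":-0.533,"claw":1},{"tx":-0.16,"ty":0.017,"tz":0,"wx":-0.001,"wy":-0.002,"wz":-0.577,"claw":1},{"tx":-0.16,"ty":0.017,"tz":0,"wx":-0.001,"wy":-0.002,"wz":-0.577,"claw":1}]'

```text
t: 6.52
tcp_pos: [647.2, -124.7, 107.3]
tool_rot: [[0.382, -0.924, 0.004], [-0.924, -0.382, -0.006], [0.007, -0.001, -1.0]]
contact_force: [5.1, -5.1, -3.2]
opening: 0.1
```

```bash
python3 - <<'E'
from h import *
rows([at(t,6.5,94) for t in (49,50,52,54,56,58,60,62,64,66,68)])
from plant import optics
c=optics.read_camera('scene');w=optics.read_camera('wrist')['color']
o=np.zeros((384,512+288,3),np.uint8);o[:,:512]=w
b=cv2.resize(c['color'][170:310,90:234],None,fx=2,fy=2,interpolation=cv2.INTER_CUBIC);o[:280,512:]=b*1.5
cv2.imwrite('pics/s4.png',o)
E
```

```text
t 6.52 tcp [ 647.2 -124.7  107.3] F [ 5.1 -5.1 -3.2] joints [ 0.47  0.46 -0.42  1.57  0.2   1.15 -1.17]
{"tx":-0.0223,"ty":-0.0023,"tz":-0.0038,"wx":-0.002,"wy":-0.008,"wz":-0.002,"claw":1}, [ 645.9 -120.4  108. ] -67.5
{"tx":-0.0284,"ty":-0.0030,"tz":-0.0038,"wx":-0.001,"wy":-0.008,"wz":-0.024,"claw":1}, [ 645.6 -119.2  108. ] -66.5
{"tx":-0.0408,"ty":-0.0042,"tz":-0.0039,"wx":-0.001,"wy":-0.008,"wz":-0.069,"claw":1}, [ 644.8 -116.8  108. ] -64.5
{"tx":-0.0531,"ty":-0.0048,"tz":-0.0040,"wx":-0.001,"wy":-0.008,"wz":-0.113,"claw":1}, [ 644.  -114.5  108. ] -62.5
{"tx":-0.0655,"ty":-0.0051,"tz":-0.0041,"wx":-0.001,"wy":-0.009,"wz":-0.157,"claw":1}, [ 643.1 -112.2  108. ] -60.5
{"tx":-0.0778,"ty":-0.0049,"tz":-0.0041,"wx":-0.001,"wy":-0.009,"wz":-0.202,"claw":1}, [ 642.1 -109.9  108. ] -58.5
{"tx":-0.0902,"ty":-0.0043,"tz":-0.0042,"wx":-0.001,"wy":-0.009,"wz":-0.246,"claw":1}, [ 641.1 -107.7  108. ] -56.5
{"tx":-0.1025,"ty":-0.0033,"tz":-0.0043,"wx":-0.001,"wy":-0.009,"wz":-0.291,"claw":1}, [ 639.9 -105.5  108. ] -54.5
{"tx":-0.1148,"ty":-0.0018,"tz":-0.0044,"wx":-0.000,"wy":-0.009,"wz":-0.335,"claw":1}, [ 638.7 -103.3  108. ] -52.5
{"tx":-0.1270,"ty":0.0001,"tz":-0.0045,"wx":-0.000,"wy":-0.009,"wz":-0.380,"claw":1}, [ 637.5 -101.2  108. ] -50.5
{"tx":-0.1392,"ty":0.0024,"tz":-0.0046,"wx":-0.000,"wy":-0.009,"wz":-0.424,"claw":1}, [636.1 -99.1 108. ] -48.5
```

View pics/s4.png

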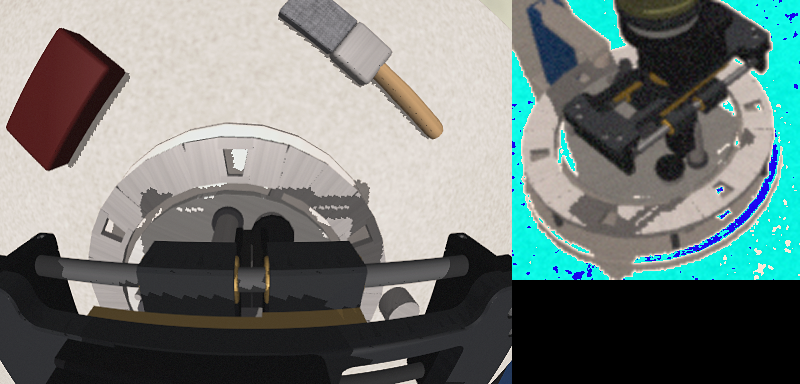

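>>> carry_out --steps '[{"tx":-0.03,"ty":-0.002,"tz":-0.003,"wx":0,"wy":-0.006,"wz":-0.03,"claw":1},{"tx":-0.041,"ty":-0.003,"tz":-0.004,"wx":0,"wy":-0.006,"wz":-0.069,"claw":1},{"tx":-0.053,"ty":-0.003,"tz":-0.004,"wx":0,"wy":-0.006,"wz":-0.113,"claw":1},{"tx":-0.0655,"ty":-0.003,"tz":-0.004,"wx":0,"wy":-0.006,"wz":-0.157,"claw":1},{"tx":-0.078,"ty":-0.003,"tz":-0.004,"wx":0,"wy":-0.006,"wz":-0.2,"claw":1},{"tx":-0.09,"ty":-0.003,"tz":-0.004,"wx":0,"wy":-0.006,"wz":-0.246,"claw":1},{"tx":-0.09,"ty":-0.003,"tz":-0.004,"wx":0,"wy":-0.006,"wz":-0.246,"claw":1}]'

```text
t: 7.2
tcp_pos: [642.5, -110.7, 107.6]
tool_rot: [[0.551, -0.835, 0.005], [-0.835, -0.551, -0.004], [0.007, -0.002, -1.0]]
contact_force: [5.9, -3.2, -2.8]
opening: 0.3
```

```bash
python3 - <<'E'
from h import *
rows([at(t,6.5,94) for t in (60,62,63,64,65,66,67,68,69,70)])
E
```

```text
t 7.2 tcp [ 642.5 -110.7  107.6] F [ 5.9 -3.2 -2.8] joints [ 0.48  0.45 -0.46  1.59  0.22  1.15 -1.01]
{"tx":-0.0165,"ty":-0.0027,"tz":-0.0019,"wx":-0.003,"wy":-0.009,"wz":-0.003,"claw":1}, [ 641.1 -107.7  108. ] -56.5
{"tx":-0.0288,"ty":-0.0040,"tz":-0.0020,"wx":-0.002,"wy":-0.009,"wz":-0.047,"claw":1}, [ 639.9 -105.5  108. ] -54.5
{"tx":-0.0350,"ty":-0.0045,"tz":-0.0020,"wx":-0.002,"wy":-0.009,"wz":-0.069,"claw":1}, [ 639.4 -104.4  108. ] -53.5
{"tx":-0.0411,"ty":-0.0049,"tz":-0.0021,"wx":-0.002,"wy":-0.009,"wz":-0.092,"claw":1}, [ 638.7 -103.3  108. ] -52.5
{"tx":-0.0473,"ty":-0.0052,"tz":-0.0021,"wx":-0.002,"wy":-0.009,"wz":-0.114,"claw":1}, [ 638.1 -102.2  108. ] -51.5
{"tx":-0.0535,"ty":-0.0054,"tz":-0.0022,"wx":-0.002,"wy":-0.009,"wz":-0.136,"claw":1}, [ 637.5 -101.2  108. ] -50.5
{"tx":-0.0597,"ty":-0.0054,"tz":-0.0022,"wx":-0.002,"wy":-0.009,"wz":-0.158,"claw":1}, [ 636.8 -100.1  108. ] -49.5
{"tx":-0.0659,"ty":-0.0054,"tz":-0.0023,"wx":-0.002,"wy":-0.009,"wz":-0.180,"claw":1}, [636.1 -99.1 108. ] -48.5
{"tx":-0.0721,"ty":-0.0053,"tz":-0.0023,"wx":-0.002,"wy":-0.009,"wz":-0.203,"claw":1}, [635.4 -98.1 108. ] -47.5
{"tx":-0.0782,"ty":-0.0050,"tz":-0.0023,"wx":-0.002,"wy":-0.009,"wz":-0.225,"claw":1}, [634.7 -97.1 108. ] -46.5
```

>>> carry_out --steps '[{"tx":-0.023,"ty":-0.003,"tz":-0.002,"wx":0,"wy":-0.006,"wz":-0.025,"claw":1},{"tx":-0.029,"ty":-0.003,"tz":-0.002,"wx":0,"wy":-0.006,"wz":-0.047,"claw":1},{"tx":-0.035,"ty":-0.004,"tz":-0.002,"wx":0,"wy":-0.006,"wz":-0.069,"claw":1},{"tx":-0.041,"ty":-0.004,"tz":-0.002,"wx":0,"wy":-0.006,"wz":-0.09,"claw":1},{"tx":-0.041,"ty":-0.004,"tz":-0.002,"wx":0,"wy":-0.006,"wz":-0.09,"claw":1}]'

```text
t: 7.62
tcp_pos: [640.5, -106.4, 107.6]
tool_rot: [[0.607, -0.794, 0.007], [-0.794, -0.607, -0.004], [0.007, -0.004, -1.0]]
contact_force: [6.0, -3.8, -2.9]
opening: 0.6
```

```bash
python3 - <<'E'
from h import *
rows([at(t,6.5,94) for t in (60,62,63,64,65,66,67,68,69,70)])
from plant import optics
c=optics.read_camera('scene');w=optics.read_camera('wrist')['color']
o=np.zeros((384,512+288,3),np.uint8);o[:,:512]=w
b=cv2.resize(c['color'][170:310,90:234],None,fx=2,fy=2,interpolation=cv2.INTER_CUBIC);o[:280,512:]=b
cv2.imwrite('pics/s5.png',o)
E
```

```text
t 7.62 tcp [ 640.5 -106.4  107.6] F [ 6.  -3.8 -2.9] joints [ 0.49  0.44 -0.47  1.6   0.22  1.15 -0.95]
{"tx":0.0067,"ty":0.0016,"tz":-0.0019,"wx":-0.005,"wy":-0.009,"wz":0.086,"claw":1}, [ 641.1 -107.7  108. ] -56.5
{"tx":-0.0054,"ty":-0.0005,"tz":-0.0020,"wx":-0.005,"wy":-0.009,"wz":0.041,"claw":1}, [ 639.9 -105.5  108. ] -54.5
{"tx":-0.0115,"ty":-0.0015,"tz":-0.0020,"wx":-0.005,"wy":-0.009,"wz":0.019,"claw":1}, [ 639.4 -104.4  108. ] -53.5
{"tx":-0.0177,"ty":-0.0023,"tz":-0.0021,"wx":-0.005,"wy":-0.009,"wz":-0.003,"claw":1}, [ 638.7 -103.3  108. ] -52.5
{"tx":-0.0238,"ty":-0.0030,"tz":-0.0021,"wx":-0.004,"wy":-0.010,"wz":-0.025,"claw":1}, [ 638.1 -102.2  108. ] -51.5
{"tx":-0.0300,"ty":-0.0036,"tz":-0.0022,"wx":-0.004,"wy":-0.010,"wz":-0.048,"claw":1}, [ 637.5 -101.2  108. ] -50.5
{"tx":-0.0361,"ty":-0.0041,"tz":-0.0022,"wx":-0.004,"wy":-0.010,"wz":-0.070,"claw":1}, [ 636.8 -100.1  108. ] -49.5
{"tx":-0.0423,"ty":-0.0045,"tz":-0.0022,"wx":-0.004,"wy":-0.010,"wz":-0.092,"claw":1}, [636.1 -99.1 108. ] -48.5
{"tx":-0.0485,"ty":-0.0048,"tz":-0.0023,"wx":-0.004,"wy":-0.010,"wz":-0.114,"claw":1}, [635.4 -98.1 108. ] -47.5
{"tx":-0.0547,"ty":-0.0050,"tz":-0.0023,"wx":-0.004,"wy":-0.010,"wz":-0.136,"claw":1}, [634.7 -97.1 108. ] -46.5
```

View pics/s5.png

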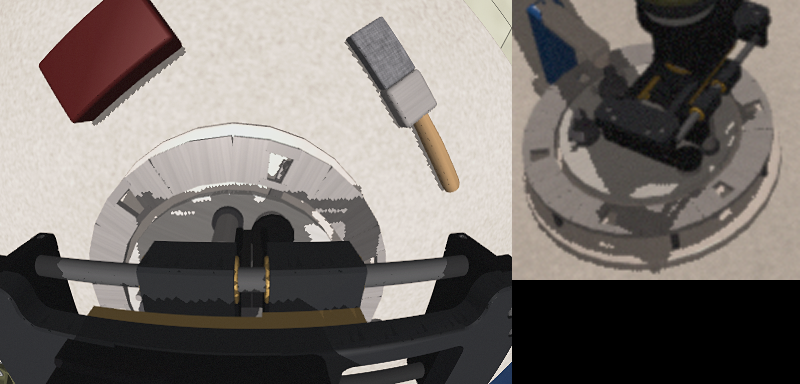

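>>> carry_out --steps '[{"tx":-0.022,"ty":-0.003,"tz":-0.002,"wx":0,"wy":-0.006,"wz":-0.025,"claw":1},{"tx":-0.026,"ty":-0.003,"tz":-0.002,"wx":0,"wy":-0.006,"wz":-0.036,"claw":1},{"tx":-0.03,"ty":-0.003,"tz":-0.002,"wx":0,"wy":-0.006,"wz":-0.048,"claw":1},{"tx":-0.033,"ty":-0.003,"tz":-0.002,"wx":0,"wy":-0.006,"wz":-0.058,"claw":1},{"tx":-0.036,"ty":-0.004,"tz":-0.002,"wx":0,"wy":-0.006,"wz":-0.07,"claw":1},{"tx":-0.036,"ty":-0.004,"tz":-0.002,"wx":0,"wy":-0.006,"wz":-0.07,"claw":1}]'

```text
t: 8.22
tcp_pos: [636.2, -100.2, 107.5]
tool_rot: [[0.65, -0.76, 0.003], [-0.76, -0.65, -0.0], [0.002, -0.002, -1.0]]
contact_force: [0.0, -2.8, -0.3]
opening: 0.7
```

```bash
python3 - <<'E'
from h import *
rows([at(t,6.5,94) for t in (64,65,66,67,68,69,70,71)])
E
```

```text
t 8.22 tcp [ 636.2 -100.2  107.5] F [ 0.  -2.8 -0.3] joints [ 0.5   0.44 -0.49  1.61  0.22  1.15 -0.9 ]
{"tx":0.0201,"ty":0.0001,"tz":-0.0023,"wx":-0.003,"wy":-0.002,"wz":0.067,"claw":1}, [ 638.7 -103.3  108. ] -52.5
{"tx":0.0140,"ty":-0.0009,"tz":-0.0023,"wx":-0.003,"wy":-0.002,"wz":0.045,"claw":1}, [ 638.1 -102.2  108. ] -51.5
{"tx":0.0078,"ty":-0.0019,"tz":-0.0023,"wx":-0.003,"wy":-0.003,"wz":0.022,"claw":1}, [ 637.5 -101.2  108. ] -50.5
{"tx":0.0017,"ty":-0.0027,"tz":-0.0023,"wx":-0.003,"wy":-0.003,"wz":0.000,"claw":1}, [ 636.8 -100.1  108. ] -49.5
{"tx":-0.0044,"ty":-0.0035,"tz":-0.0023,"wx":-0.003,"wy":-0.003,"wz":-0.022,"claw":1}, [636.1 -99.1 108. ] -48.5
{"tx":-0.0106,"ty":-0.0041,"tz":-0.0023,"wx":-0.003,"wy":-0.003,"wz":-0.044,"claw":1}, [635.4 -98.1 108. ] -47.5
{"tx":-0.0167,"ty":-0.0046,"tz":-0.0023,"wx":-0.003,"wy":-0.003,"wz":-0.067,"claw":1}, [634.7 -97.1 108. ] -46.5
{"tx":-0.0229,"ty":-0.0050,"tz":-0.0023,"wx":-0.003,"wy":-0.003,"wz":-0.089,"claw":1}, [633.9 -96.1 108. ] -45.5
```

```bash
python3 - <<'E'
from h import *
from plant import optics
c=optics.read_camera('scene')['color'];w=optics.read_camera('wrist')['color']
o=np.zeros((400,800,3),np.uint8);o[:,:400]=cv2.resize(w[120:260,180:320],(400,400),interpolation=cv2.INTER_CUBIC)
o[:,400:]=cv2.resize(c[180:300,110:230],(400,400),interpolation=cv2.INTER_CUBIC)
cv2.imwrite('pics/s6.png',o)
E
```

```text
(no output)
```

View pics/s6.png

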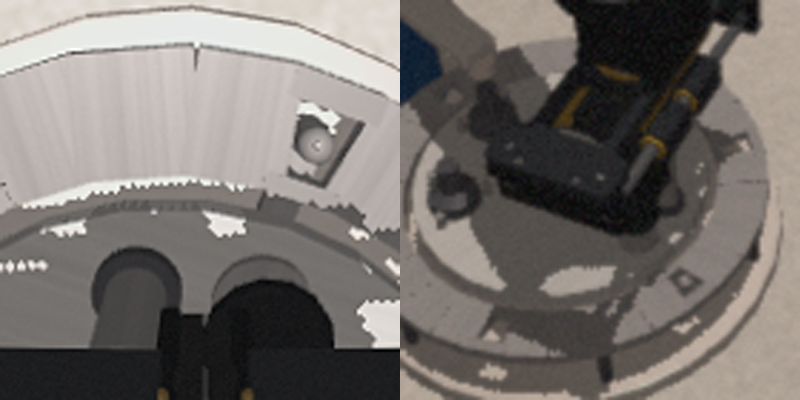

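The steel pin's rounded top now shows in the next hole (crop 315,145), and the drag has dropped. I'll back off from the post and go up.

>>> carry_out --steps '[{"tx":0.01,"ty":0,"tz":-0.01,"wx":0,"wy":0,"wz":0,"claw":1},{"tx":0.025,"ty":0,"tz":-0.03,"wx":0,"wy":0,"wz":0,"claw":1},{"tx":0.025,"ty":0,"tz":-0.1,"wx":0,"wy":0,"wz":0,"claw":1},{"tx":0.025,"ty":0,"tz":-0.25,"wx":0,"wy":0,"wz":0,"claw":1},{"tx":0.025,"ty":0,"tz":-0.4,"wx":0,"wy":0,"wz":0,"claw":1},{"tx":0.1,"ty":0.0,"tz":-0.6,"wx":0,"wy":0,"wz":0,"claw":1},{"tx":0.3,"ty":0.0,"tz":-0.7,"wx":0,"wy":0,"wz":0,"claw":1},{"tx":0.5,"ty":0.0,"tz":-0.7,"wx":0,"wy":0,"wz":0,"claw":1},{"tx":0.7,"ty":0.2,"tz":-0.7,"wx":0,"wy":0,"wz":0,"claw":1},{"tx":0.8,"ty":0.4,"tz":-0.7,"wx":0,"wy":0,"wz":0,"claw":1},{"tx":0.8,"ty":0.6,"tz":-0.7,"wx":0,"wy":0,"wz":0,"claw":1},{"tx":0.8,"ty":0.8,"tz":-0.7,"wx":0,"wy":0,"wz":0,"claw":1},{"tx":0.8,"ty":0.8,"tz":-0.7,"wx":0,"wy":0,"wz":0,"claw":1},{"tx":0.8,"ty":0.8,"tz":-0.7,"wx":0,"wy":0,"wz":0,"claw":1}]'

```text
t: 9.48
tcp_pos: [614.3, -332.1, 249.1]
tool_rot: [[0.643, -0.766, 0.002], [-0.766, -0.643, -0.004], [0.004, 0.001, -1.0]]
contact_force: [0.8, -0.2, -0.2]
opening: 0.3
```

```bash
python3 - <<'E'
from h import *
from plant import optics
c=optics.read_camera('scene')['color'];w=optics.read_camera('top')['color']
o=np.zeros((400,800,3),np.uint8);o[:,:400]=cv2.resize(w[160:276,268:384],(400,400),interpolation=cv2.INTER_CUBIC)
o[:,400:]=cv2.resize(c[160:310,80:230],(400,400),interpolation=cv2.INTER_CUBIC)
cv2.imwrite('pics/s7.png',np.clip(o*1.4,0,255).astype(np.uint8))
d=cv2.absdiff(w,np.load('top.npz')['color']).max(2);print('case/brush/standard diff',d[150:200,236:272].mean(),d[120:150,300:370].mean(),d[198:214,380:400].mean())
E
```

```text
case/brush/standard diff 5.9511111111111115 6.750952380952381 48.809375
```

View pics/s7.png

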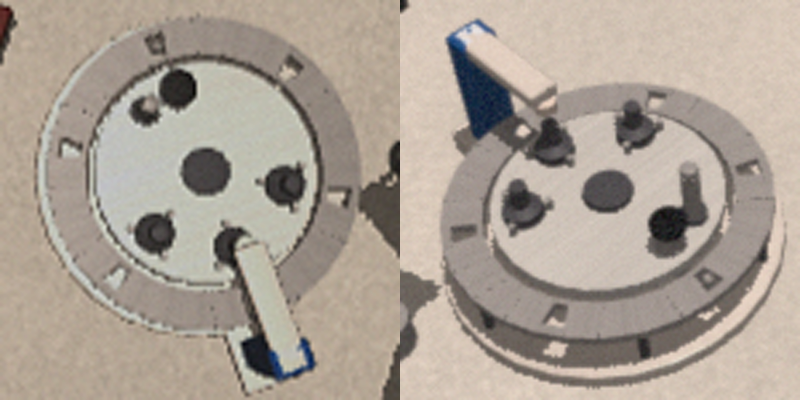

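```bash
python3 -c "
from plant import job;print(job.close_job())"
```

```text
the job is handed in; nothing more can be done
None
```

The table is one hole further anticlockwise and locked, and I've handed the job in at about 9.5 s of the 42 s allowed.

I pressed the plunger about 13 mm with the closed fingertips and pushed the post until the pin was off its hole. Then I lifted the tips clear of the head and kept pushing the post. The pin sprang out by itself in the next hole. After that I backed off and went up and away.

**Lock:** the close wrist picture shows the pin's top in the next hole, and the push force dropped from about 7 N to 3 N there. The final pictures show the plunger at that hole.

**Specimens:** all three are standing in their nests, one under the electrode.

**Forces:** they stayed under about 9 N at every reading. The last reading, with the hand clear at 249 mm, was about zero.

**Bystanders:** the case and brush look unchanged in the top picture. The same check at the steel cylinder showed a large difference. I put that down to the arm or its shadow covering it in that view, and I did not check it separately. The hand only passed high above the cylinder.

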